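# Stir the clay drying beads and hold the rod up, leaned over

### The job

Draw the stirring rod up out of its wooden stand, lower its end among the clay beads in the white pot, close to the pot's floor, and stir them round for two full turns or more, until practically every bead has been shifted by about its own width, with no bead leaving the pot and no finger touching them. Then lift the rod clear and lean it over at least halfway from upright to level, so that nothing can stay on its end, and finish while still holding it like that in the gripper: steady, and all of it at least 15 cm above the desk. Leave the other things on the desk where they are.

Things in the scene. Friction and masses are not known exactly. Their poses are not given: they have to be found in the camera images.
- rod: stirring rod, 152 mm long, 80 g, upright in the stand's middle bore. Origin at the centre of its lower end, z along it towards the handle, x and y square to the handle's flats. Round steel shaft 12 mm diameter from 0 to 86 mm, collar 21 mm diameter to 91 mm, black square handle 16 x 16 mm to 150 mm, small steel button at the end
- rod_tip (a point): centre of the rod's lower end (the rod's origin)
- rod_grip (a point): point on the rod's axis within the square handle, 115 mm above the lower end: a good place to grip across two parallel flats
- stand: wooden block, 70 (x) x 106 (y) x 50 mm high, on a dark steel foot plate 80 x 116 mm, fixed to the desk, with a row of three bores along its y. Origin at the centre of the underside, z up. Bores 14 mm wide, 40 mm deep (floor 10 mm above the desk); the rod stands loosely in the middle one (x = y = 0), the others are empty
- pot: round white pot, open at the top, fixed to the desk: outside diameter 98 mm, inside diameter 90 mm, 60 mm high, wall 4 mm. Origin at the centre of the underside, z up; flat inner floor 6 mm above the origin. The stand and the pot may change sides (left or right)
- pot_floor (a point): centre of the pot's flat inner floor; no bead lies there at the start, so the rod can go down there. A stirring circle of about 28 mm radius for the rod axis carries the beads along; a much smaller one only nudges them against the wall
- ink_pot: bystander: square dark pot with cap, 34 x 34 x 45 mm, loose; origin at the centre of the underside
- eraser: bystander: eraser in a sleeve, 21 x 44 x 13 mm, loose; origin at the centre of the underside
- tape_roll: bystander: roll of tape lying flat, 74 mm diameter, 19 mm high, loose; origin at the centre of the underside
- bead_1: one of six like barrel-shaped fired-clay beads, 18 mm diameter, 16 mm high, 12 g, loose in the pot, standing on their flat ends in a ring of about 30 mm radius round the pot's centre at the start. Origin at the centre of one flat end
- bead_2: one of six like barrel-shaped fired-clay beads, 18 mm diameter, 16 mm high, 12 g, loose in the pot, standing on their flat ends in a ring of about 30 mm radius round the pot's centre at the start. Origin at the centre of one flat end
- bead_3: one of six like barrel-shaped fired-clay beads, 18 mm diameter, 16 mm high, 12 g, loose in the pot, standing on their flat ends in a ring of about 30 mm radius round the pot's centre at the start. Origin at the centre of one flat end
- bead_4: one of six like barrel-shaped fired-clay beads, 18 mm diameter, 16 mm high, 12 g, loose in the pot, standing on their flat ends in a ring of about 30 mm radius round the pot's centre at the start. Origin at the centre of one flat end
- bead_5: one of six like barrel-shaped fired-clay beads, 18 mm diameter, 16 mm high, 12 g, loose in the pot, standing on their flat ends in a ring of about 30 mm radius round the pot's centre at the start. Origin at the centre of one flat end
- bead_6: one of six like barrel-shaped fired-clay beads, 18 mm diameter, 16 mm high, 12 g, loose in the pot, standing on their flat ends in a ring of about 30 mm radius round the pot's centre at the start. Origin at the centre of one flat end
Not all that is in view belongs to the job. What is shaped like the stand but pink is not meant. What is shaped like the rod but red is not meant.

How it is judged (in metres and radians):
On the way, in this order (a step that is already met when the one before it is completed fails the run):
1. the rod is drawn up clear of the stand in the gripper (contact force between the fingers and rod above 1 N and height (world z) of rod_tip above 0.053 m), for 0.1 s.
2. the rod's end is down among the beads in the pot (contact force between the fingers and rod above 1 N and horizontal distance between rod_tip and pot below 0.042 m and z of rod_tip in the frame of pot below 0.019 m), for 0.1 s.
3. with the rod's end still among them, at least five of the six beads are more than 12 mm from where they lay at the start (all of step 2 and (distance of each of bead_2, bead_3, bead_4, bead_5, bead_6 from where it was at the start of the episode above 0.012 m or distance of each of bead_1, bead_3, bead_4, bead_5, bead_6 from where it was at the start of the episode above 0.012 m or distance of each of bead_1, bead_2, bead_4, bead_5, bead_6 from where it was at the start of the episode above 0.012 m or distance of each of bead_1, bead_2, bead_3, bead_5, bead_6 from where it was at the start of the episode above 0.012 m or distance of each of bead_1, bead_2, bead_3, bead_4, bead_6 from where it was at the start of the episode above 0.012 m or distance of each of bead_1, bead_2, bead_3, bead_4, bead_5 from where it was at the start of the episode above 0.012 m)), for 0.1 s.
At the end, for the whole second after the job is handed in: The program finishes with the gripper still holding the rod: the rod leans 40 to 100 degrees from upright, its lower end and its handle are more than 14 cm above the desk, it is steady (under 3 cm/s and 0.2 rad/s) and touches neither pot nor stand, and all six beads are in the pot (contact force between the fingers and rod above 1 N and height (world z) of each of rod_tip, rod_grip above 0.14 m and angle between rod's own z axis and vertical between 0.7 and 1.75 rad and linear speed of rod below 0.03 m/s and angular speed of rod below 0.2 rad/s and contact force between rod and pot below 0.1 N and contact force between rod and stand below 0.1 N and horizontal distance between each of bead_1, bead_2, bead_3, bead_4, bead_5, bead_6 and pot below 0.047 m and height (world z) of each of bead_1, bead_2, bead_3, bead_4, bead_5, bead_6 below 0.06 m); the arm keeps its last pose, push and grip.
It fails at once if a bystander (ink pot, eraser, tape roll) is moved more than 20 mm (distance of any of ink_pot, eraser, tape_roll from where it was at the start of the episode above 0.02 m).
It fails at once if a bead leaves the pot (horizontal distance between any of bead_1, bead_2, bead_3, bead_4, bead_5, bead_6 and pot above 0.055 m).
It fails at once if the fingers touch a bead (contact force between the fingers and bead_1 above 0.5 N or contact force between the fingers and bead_2 above 0.5 N or contact force between the fingers and bead_3 above 0.5 N or contact force between the fingers and bead_4 above 0.5 N or contact force between the fingers and bead_5 above 0.5 N or contact force between the fingers and bead_6 above 0.5 N).
It also fails if it takes over 62 s, if anything falls off the work surface, if the arm or the gripper's body presses on something with over 40 N, if the wrist force passes 120 N, or if a joint passes its speed limit or range.

### The arm

A 6-joint arm with a two-finger parallel gripper is mounted at the origin on a cart in front of the work surface, level with it; the furniture and walls round the work are solid. World frame = base frame: x ahead of the robot, y to its left, z up, the work surface at z = 0. Lengths are in m, angles in degrees, forces in N, time in s.
With the tool pointing down it reaches from about 0.4 to 0.825 m from the base axis. Payload 7 kg.
Tool frame: the origin (TCP) lies at the very end of the fingers, on their centre line; the grasp point (between the pads) lies hold_point_z behind it (hold_point_z is the distance from the TCP to the grasp point, in m); z points along the fingers, y is the line along which they close (so a half turn about z gives the same grasp; the last joint's range is limited). The gripper opens to 88 mm and grips with 3 to 60 N. Pads are 19 mm wide; open, the fingers measure 130 mm over their backs; the gripper's body (78 mm by 193 mm) begins 47 mm behind the grasp point.
Start: joints at [89.674, 20.546, 0.682, 0, -70.136, -16.507], TCP at [0.195, 0.646, 0.227] pointing down, gripper open.
Joint ranges: [-176.03, 176.03], [-82.01, 121.73], [-58.28, 71.71], [-173.87, 95.51], [-174.79, -0.11], [-173.66, 173.66]. Speed limits (degrees/s): [136.94, 136.94, 172.46, 180, 180, 180].

### API

Orientations are given as [roll, pitch, yaw] about the fixed x, y, z axes, in that order (R = Rz(yaw) Ry(pitch) Rx(roll)).
In Python, from plant import get_obs, snapshot, close_job, hold_point_z gives the robot as it stands.
- The arm moves only by the tool play_rows, never from a script. Its argument "commands" is a list that holds one entry, the list of rows, each a list of 7 numbers: the shift along the tool's x, y, z in cm, then the turn, a rotation vector about the tool's x, y, z in degrees, then the opening, from 0 (shut) to 1 (fully open). In form: [[[x, y, z, ax, ay, az, fingers], ...]]. A call has 1 to 20 rows; each row is the pose to reach, as a shift and turn from the pose commanded when the call began, along the tool's axes at that moment; what a row does not reach only later rows make up. A row lasts 1/12 s, in which the tool goes at most 41.7 mm and 7.16 degrees, less where a joint would pass 70% of its speed; a pose out of reach is approached as far as the arm can. A call with a gripper value outside its range is refused whole. The fingers move at their own pace and stop on an object; the grip force is fixed at half the most. Time passes only in rows, so rows that repeat a pose let the fingers close. It gives the time, the measured TCP pose, the force, the opening and the grip force at its end, in the units of the state.
- get_obs(): the state, without advancing time (a new reading comes with each control period).
- snapshot(name): name is "scene" or "top" or "wrist"; returns a dict with "frame" (420x560x3 uint8, red, green, blue), "camera_matrix" (3x3 intrinsics, pixels), "origin" and "attitude" of the camera in the world. Camera axes: x right, y down, z forward; pixel columns grow to the right and rows downward; lengths in m; the calibration is good to about 2 mm. A picture is of the moment at which its call begins. There is no depth.
- close_job(): hands the job in; it is judged then, once.
The state is a dict: "clock": time; "joint_pos": joint angles; "qvel": joint speeds; "tau": joint torques, N m; "tool_pos": TCP position; "orientation": TCP orientation; "force": force on the tool from outside, world axes, zero at the start; "moment": the same for the moment, N m; "opening": finger opening in m; "gripper_force": force on a finger pad.
Only numpy, scipy, OpenCV 4.12 (cv2) and the standard library are available. Lean on these libraries where they do the work, as an engineer would, in place of code of your own. Each camera call takes 0.05 s, during which the arm holds its last target. There are 200 camera calls.

## Working session

There is one attempt and no reset: what is moved stays moved. The work goes in short steps, Python scripts to look and compute and a tool call to move; the robot and the scene stay as the last step left them, time stands still between calls to the robot, and variables do not carry over. Pictures are saved under pics/ and viewed, at most 10 in all, crops included, and the job is handed in when it is done.

Besides the shell and the picture viewer there is one more tool, called after ">>>" in YAML: its name, and indented under it one key for each argument. play_rows: Moves the arm, as the interface text tells. Its arguments: {"type":"object","properties":{"commands":{"type":"array","items":{"type":"array","items":{"type":"array","items":{"type":"number"}}}}},"required":["commands"]}

```bash
mkdir -p pics; ls; python3 - <<'E'
from plant import *
import cv2,numpy as np,pickle
o=get_obs(); print(o['tool_pos'],o['orientation'],o['opening'],hold_point_z,o['clock'])
S={}
for n in ['scene','top','wrist']:
    s=snapshot(n); S[n]=s; cv2.imwrite(f'pics/{n}0.png',s['frame'][:,:,::-1]); print(n,np.round(s['camera_matrix'],1).tolist(),np.round(s['origin'],3),np.round(s['attitude'],3))
pickle.dump(S,open('s0.pkl','wb'))
cv2.imwrite('pics/both0.png',np.hstack([cv2.resize(S[n]['frame'],(400,300))[:,:,::-1] for n in ['scene','wrist']]))
E
```

```text
pics
[0.19535187 0.64559971 0.2256392 ] [ 1.79907266e+02 -7.18082760e-03 -1.68428206e+01] 0.08759887338517851 0.0188 0.0
scene [[453.9, 0.0, 280.7], [0.0, 453.9, 212.4], [0.0, 0.0, 1.0]] [0.014 0.421 0.674] [-129.934    0.342 -117.917]
top [[442.7, 0.0, 272.4], [0.0, 442.7, 207.1], [0.0, 0.0, 1.0]] [0.433 0.101 1.097] [-169.945    0.307  -89.284]
wrist [[349.6, 0.0, 277.2], [0.0, 349.6, 209.2], [0.0, 0.0, 1.0]] [0.268 0.624 0.382] [ 1.63540e+02 -8.80000e-02 -1.06909e+02]
```

View pics/top0.png

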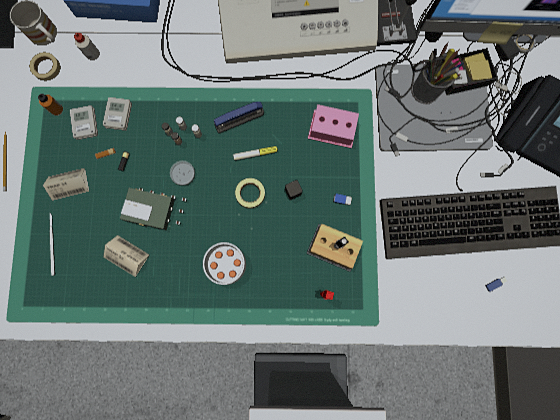

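View pics/scene0.png

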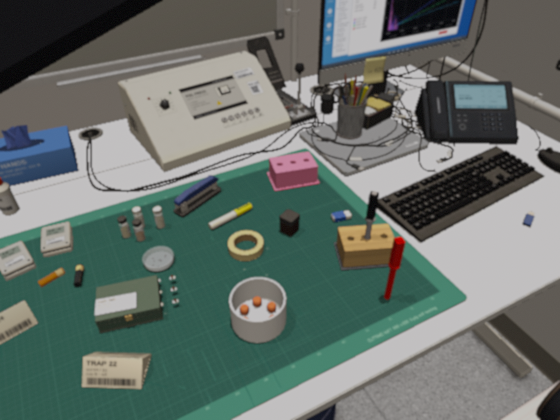

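Top view: the yellow stand is at (336,247) with the black-handled rod at (341,241), and the pot is at (224,264). Look-alikes are the pink stand at (334,124) and the red rod at (326,294). The scene view shows the wooden stand at (366,245), the black-handled rod at (372,205), the red rod at (395,255) and the pot at (258,310). I choose the black-handled rod in the wooden stand, and check it in a crop.

```bash
cat > h.py <<'E'
import numpy as np,cv2,pickle
from scipy.spatial.transform import Rotation as R
def rot(a): return R.from_euler('xyz',a,degrees=True).as_matrix()
def ray(s,uv):
    K=s['camera_matrix']; d=rot(s['attitude'])@np.linalg.solve(K,[uv[0],uv[1],1.]); return np.array(s['origin']),d/np.linalg.norm(d)
def plane(s,uv,z):
    o,d=ray(s,uv); return o+d*(z-o[2])/d[2]
def tri(*prs):
    A=np.zeros((3,3));b=np.zeros(3);L=[]
    for s,uv in prs:
        o,d=ray(s,uv);P=np.eye(3)-np.outer(d,d);A+=P;b+=P@o;L.append((o,P))
    x=np.linalg.solve(A,b); return x,[float(np.linalg.norm(P@(x-o))) for o,P in L]
def proj(s,p):
    c=rot(s['attitude']).T@(np.array(p)-s['origin']); q=s['camera_matrix']@c; return q[:2]/q[2]
E
python3 - <<'E'
from h import *
S=pickle.load(open('s0.pkl','rb'));T,C=S['top'],S['scene']
a=cv2.resize(T['frame'][215:310,295:375],None,fx=5,fy=5,interpolation=cv2.INTER_CUBIC)
b=cv2.resize(C['frame'][185:280,330:410],None,fx=5,fy=5,interpolation=cv2.INTER_CUBIC)
cv2.imwrite('pics/crop1.png',np.hstack([a,b])[:,:,::-1])
# pot: white blob in mat
for n,s,(r0,r1,c0,c1) in [('top',T,(235,290,195,255)),('scene',C,(270,345,222,295))]:
    h=cv2.cvtColor(s['frame'],cv2.COLOR_RGB2HSV)
    m=((h[...,1]<60)&(h[...,2]>90)).astype(np.uint8); z=np.zeros_like(m); z[r0:r1,c0:c1]=m[r0:r1,c0:c1]
    cs,_=cv2.findContours(z,cv2.RETR_EXTERNAL,cv2.CHAIN_APPROX_NONE); c=max(cs,key=cv2.contourArea)
    print(n,cv2.boundingRect(c),cv2.fitEllipse(cv2.convexHull(c)))
    o=((h[...,0]<15)&(h[...,1]>120)&(h[...,2]>90)).astype(np.uint8); z=np.zeros_like(m); z[r0:r1,c0:c1]=o[r0:r1,c0:c1]
    k,_,st,ce=cv2.connectedComponentsWithStats(z)
    for i in range(1,k):
        if st[i,4]>10: print('bead',ce[i].round(1),st[i,4],plane(s,ce[i],.021).round(3))
    y=((h[...,0]>10)&(h[...,0]<25)&(h[...,1]>90)&(h[...,2]>100)).astype(np.uint8)
    if n=='top':
        z=np.zeros_like(y); z[215:275,300:370]=y[215:275,300:370]
        c=np.argwhere(z)[:,::-1].astype(np.float32); print('stand',cv2.minAreaRect(c),cv2.boxPoints(cv2.minAreaRect(c)).tolist())
        print([plane(s,q,.05).round(3).tolist() for q in cv2.boxPoints(cv2.minAreaRect(c))])
E
```

```text
top (203, 242, 42, 43) ((223.17356872558594, 263.0465393066406), (41.846920013427734, 43.12961959838867), 19.48014259338379)
bead [229.8 252.6] 34 [0.51  0.211 0.021]
bead [218.3 254.5] 34 [0.505 0.239 0.021]
bead [236.8 262.4] 34 [0.487 0.194 0.021]
bead [213.3 265.3] 33 [0.479 0.25  0.021]
bead [232.2 273.6] 35 [0.46  0.204 0.021]
bead [220.1 275. ] 35 [0.456 0.233 0.021]
stand ((336.28106689453125, 245.82545471191406), (45.61538314819336, 29.30769157409668), 22.61986541748047) [[309.5917053222656, 250.57989501953125], [320.8639221191406, 223.52664184570312], [362.9704284667969, 241.07101440429688], [351.6982116699219, 268.124267578125]]
[[0.515, 0.02, 0.05], [0.58, -0.007, 0.05], [0.539, -0.106, 0.05], [0.475, -0.078, 0.05]]
scene (228, 276, 59, 67) ((257.81341552734375, 308.4228515625), (61.453712463378906, 67.9394760131836), 176.55470275878906)
bead [256.7 300.8] 63 [0.505 0.215 0.021]
bead [271.1 306.6] 58 [0.481 0.197 0.021]
bead [243.9 309.1] 57 [0.499 0.243 0.021]
```

View pics/crop1.png

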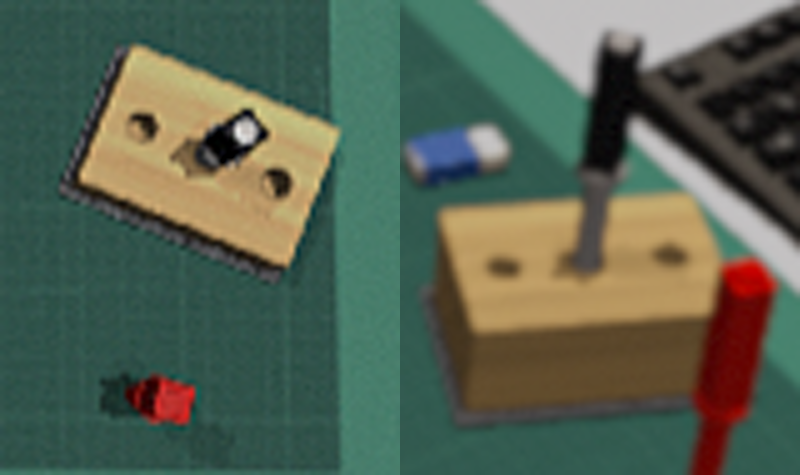

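The crop confirms it: black square handle with steel button at (244,131) left and (622,42) right, in the middle bore of the wooden stand. The empty bores are at (143,126) and (276,183).

```bash
python3 - <<'E'
from h import *
from plant import *
S=pickle.load(open('s0.pkl','rb'));T,C,W=S['top'],S['scene'],S['wrist']
print('button',tri((T,(343.4,240.8)),(C,(374,193))))
print('boreL',tri((T,(323.2,239.8)),(C,(350.2,238))));print('boreR',tri((T,(349.8,251.2)),(C,(383.8,235.6))))
print('pot rim', plane(T,(223.2,263.05),.06), 'scene/top px of rim bottoms')
print('red', plane(T,(326,294),.15),plane(T,(328,295),.15), tri((T,(327,295)),(C,(399,240))))
o=get_obs(); Rt=rot(o['orientation']); print('cam in tool',(Rt.T@(W['origin']-o['tool_pos'])).round(3),(Rt.T@rot(W['attitude'])).round(3).tolist())
E
```

```text
button (array([ 0.52785242, -0.04379388,  0.15857412]), [0.0007326631675751286, 0.0007326631675751322])
boreL (array([ 0.54135396, -0.01273232,  0.04649074]), [0.00026392730884526643, 0.000263927308845187])
boreR (array([ 0.51467299, -0.07566892,  0.0472696 ]), [0.0007522271302619196, 0.0007522271302619897])
pot rim [0.4830593  0.22205221 0.06      ] scene/top px of rim bottoms
red [ 0.41685355 -0.00633457  0.15      ] [ 0.41484725 -0.01050919  0.15      ] (array([ 0.41356411, -0.0099157 ,  0.14890306]), [0.0018402862705031086, 0.0018402862705030442])
cam in tool [ 0.076 -0.    -0.156] [[-0.001, -0.959, -0.283], [1.0, -0.001, -0.0], [-0.0, -0.283, 0.959]]
```

>>> play_rows:
  commands:
    - [[13,14,-1,0,0,0,0.6],[26,28,-2,0,0,0,0.6],[51.9,56.4,-2.5,0,0,0,0.6],[51.9,56.4,-2.5,0,0,0,0.6],[51.9,56.4,-2.5,0,0,0,0.6],[51.9,56.4,-2.5,0,0,0,0.6],[51.9,56.4,-2.5,0,0,0,0.6],[51.9,56.4,-2.5,0,0,0,0.6],[51.9,56.4,-2.5,0,0,0,0.6],[51.9,56.4,-2.5,0,0,0,0.6],[51.9,56.4,-2.5,0,0,0,0.6],[51.9,56.4,-2.5,0,0,0,0.6],[51.9,56.4,-2.5,0,0,0,0.6],[51.9,56.4,-2.5,0,0,0,0.6],[51.9,56.4,-2.5,0,0,0,0.6],[51.9,56.4,-2.5,0,0,0,0.6],[51.9,56.4,-2.5,0,0,0,0.6],[51.9,56.4,-2.5,0,0,0,0.6],[51.9,56.4,-2.5,0,0,0,0.6],[51.9,56.4,-2.5,0,0,0,0.6]]

```text
clock: 1.82
tool_pos: [0.5298, -0.0473, 0.2509]
orientation: [179.9, 0.1, -17.1]
force: [-0.1, -0.2, 0.0]
opening: 0.0526
gripper_force: 0.0
```

```bash
python3 - <<'E'
from h import *
from plant import *
o=get_obs(); print(o['joint_pos'],o['tool_pos'],o['orientation'])
s=snapshot('wrist'); pickle.dump(s,open('w1.pkl','wb'))
b=proj(s,[.528,-.044,.162]); print('button px',b,'base',proj(s,[.528,-.044,.05]))
x,y=int(b[0]),int(b[1]); f=s['frame'][max(0,y-60):y+60,max(0,x-80):x+80]; print(max(0,x-80),max(0,y-60))
cv2.imwrite('pics/w1.png',cv2.resize(f,None,fx=5,fy=5,interpolation=cv2.INTER_CUBIC)[:,:,::-1])
E
```

```text
[ 1.60506313e+01  6.15435426e+00 -1.51046679e+01  2.88228407e-02
 -6.88203562e+01  5.68769024e+01] [ 0.52980121 -0.04733973  0.25088781] [ 1.79934127e+02  5.18031582e-02 -1.70620639e+01]
button px [273.79300402 217.53760104] base [274.68411278 184.56861208]
193 157
```

View pics/w1.png

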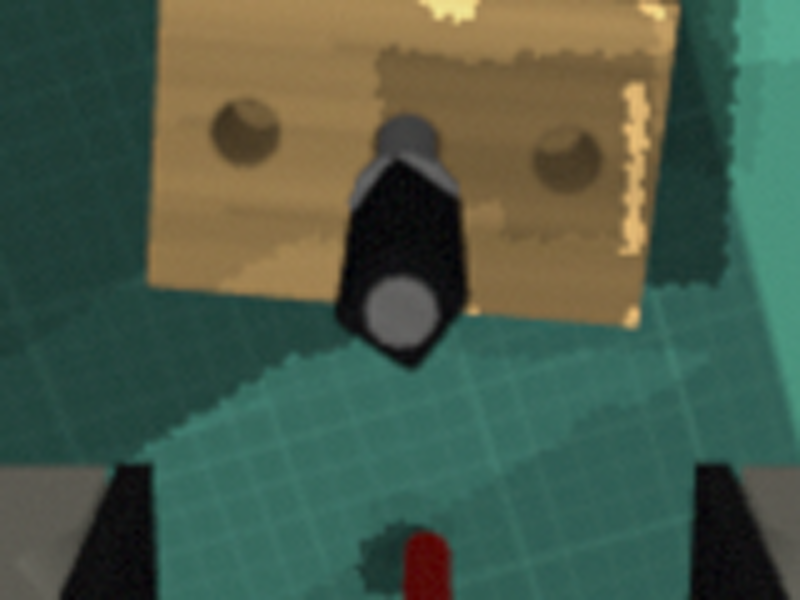

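The wrist crop shows the button at (402,312) and the handle's top-face corners at (336,318), (411,368) and (467,300). The handle is turned about 35–50° to the tool, so I compute its yaw.

```bash
python3 - <<'E'
from h import *
s=pickle.load(open('w1.pkl','rb'));S=pickle.load(open('s0.pkl','rb'))
px=lambda q:(np.array(q)+.5)/5-.5+[193,157]
P=[plane(s,px(q),.160) for q in [(336,318),(411,368),(467,300)]]
for a,b in [(0,1),(1,2)]:
    d=P[b]-P[a]; print('edge',np.linalg.norm(d[:2]),np.degrees(np.arctan2(d[1],d[0])))
print('centre',(P[0]+P[2])/2)
d=px((404,168-8))-0; 
# lower outline of handle bottom corners at collar height, and bores
print('button',tri((s,px((402,312))),(S['top'],(343.4,240.8)),(S['scene'],(374,193))))
print('bores',plane(s,px((245,131)),.05),plane(s,px((567,158)),.05))
print('shaft at .05..', plane(s,px((407,150)),.06))
E
```

```text
edge 0.013671312497272317 -142.4857734530118
edge 0.013575252493767046 -55.004836213114324
centre [ 0.52694358 -0.04294328  0.16      ]
button (array([ 0.52702872, -0.04312968,  0.15987188]), [0.0006166567202756105, 0.0011577700952166941, 0.0007613921267864251])
bores [ 0.53996475 -0.01161052  0.05      ] [ 0.51462134 -0.07418209  0.05      ]
shaft at .05.. [ 0.5282893  -0.04342316  0.06      ]
```

>>> play_rows:
  commands:
    - [[0,0,0,0,0,7,0.6],[0,0,0,0,0,14,0.6],[0,0,0,0,0,21,0.6],[0,0,0,0,0,28,0.6],[0,0,2,0,0,33,0.6],[0,0,4,0,0,37,0.6],[0,0,5,0,0,37,0.6],[0,0,5,0,0,37,0.6],[0,0,5,0,0,37,0.6],[0,0,5,0,0,37,0.6]]

```text
clock: 2.7
tool_pos: [0.5295, -0.0437, 0.2027]
orientation: [-179.9, -0.1, -53.7]
force: [-0.4, 0.1, 0.5]
opening: 0.0528
gripper_force: 0.0
```

```bash
python3 - <<'E'
from h import *
from plant import *
o=get_obs(); d=np.array([.5273,-.0433,.106])-o['tool_pos']
print(o['clock'],o['tool_pos'],o['orientation'],(rot(o['orientation']).T@d*100).round(2),o['joint_pos'].round(1) if hasattr(o['joint_pos'],'round') else o['joint_pos'])
E
```

```text
2.7 [ 0.52951427 -0.04373555  0.20265942] [-1.79940562e+02 -5.09485911e-02 -5.36931721e+01] [-0.17  0.16  9.67] [ 16.5   8.  -19.5   0.  -62.4  19.8]
```

>>> play_rows:
  commands:
    - [[-0.1,0.1,1.5,0,0,0,0.6],[-0.2,0.2,3,0,0,0,0.6],[-0.2,0.2,4.5,0,0,0,0.6],[-0.2,0.2,6,0,0,0,0.6],[-0.2,0.2,7.5,0,0,0,0.6],[-0.2,0.2,9,0,0,0,0.6],[-0.2,0.2,9.7,0,0,0,0.6],[-0.2,0.2,9.7,0,0,0,0.6],[-0.2,0.2,9.7,0,0,0,0.6]]

```text
clock: 3.45
tool_pos: [0.5267, -0.0436, 0.1053]
orientation: [-180.0, -0.0, -53.8]
force: [-0.5, 0.0, 0.8]
opening: 0.0524
gripper_force: 0.0
```

```bash
python3 - <<'E'
from h import *
from plant import *
o=get_obs();print(o['tool_pos'],o['orientation'],o['force'])
s=snapshot('wrist');f=s['frame']; cv2.imwrite('pics/w2.png',f[:,:,::-1])
E
```

```text
[ 0.52671545 -0.04357802  0.10532167] [-1.79973183e+02 -3.05713740e-02 -5.37892208e+01] [-0.51273052  0.03554996  0.76444467]
```

View pics/w2.png

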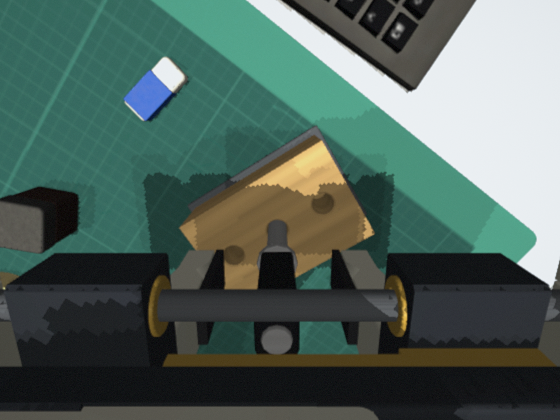

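The handle (277,340) is centred between the pads and square to them, so I close the gripper.

>>> play_rows:
  commands:
    - [[0,0,0,0,0,0,0],[0,0,0,0,0,0,0],[0,0,0,0,0,0,0],[0,0,0,0,0,0,0],[0,0,0,0,0,0,0],[0,0,0,0,0,0,0],[0,0,0,0,0,0,0],[0,0,0,0,0,0,0]]

```text
clock: 4.17
tool_pos: [0.5262, -0.0437, 0.1046]
orientation: [-180.0, -0.0, -53.8]
force: [-0.2, 0.5, 1.6]
opening: 0.0159
gripper_force: 30.0
```

>>> play_rows:
  commands:
    - [[0,0,-0.5,0,0,0,0],[0,0,-1.5,0,0,0,0],[0,0,-3,0,0,0,0],[0,0,-4.5,0,0,0,0],[0,0,-6,0,0,0,0],[0,0,-7.5,0,0,0,0],[0,0,-9,0,0,0,0],[0,0,-10,0,0,0,0],[0,0,-11,0,0,0,0],[0,0,-11,0,0,0,0],[0,0,-11,0,0,0,0]]

```text
clock: 5.08
tool_pos: [0.5262, -0.0435, 0.2148]
orientation: [-180.0, -0.0, -53.8]
force: [0.1, 0.2, -1.6]
opening: 0.016
gripper_force: 30.0
```

```bash
python3 - <<'E'
from h import *
from plant import *
o=get_obs();print(o['tool_pos'],o['orientation'],o['force'],o['opening'])
s=snapshot('scene');t=snapshot('top');pickle.dump((s,t),open('l.pkl','wb'))
p=np.array(o['tool_pos'])
for n,q in [('s',s),('t',t)]: print(n,proj(q,p-[0,0,.096]).round(1),proj(q,p+[0,0,.056]).round(1))
u,v=map(int,proj(s,p-[0,0,.03])); f=s['frame'][v-75:v+75,u-60:u+60]; print(u-60,v-75)
cv2.imwrite('pics/l.png',cv2.resize(f,None,fx=4,fy=4,interpolation=cv2.INTER_CUBIC)[:,:,::-1])
E
```

```text
[ 0.5261533  -0.04354264  0.21481495] [-1.79956263e+02 -3.25669043e-03 -5.38372464e+01] [ 0.0703589   0.24811397 -1.571438  ] 0.01596568180911535
s [371.4 210. ] [382.4 141.1]
t [340.8 243.6] [352.7 236. ]
315 107
```

View pics/l.png

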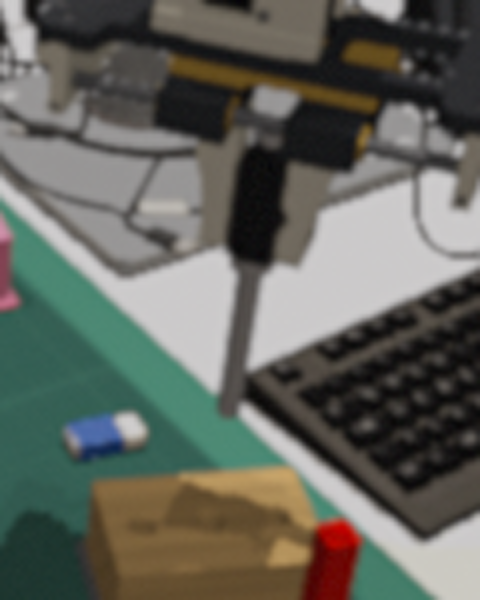

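The tip at (229,415) in the crop, image (372,210.6), matches the prediction, so the grip is good. Next I go above the pot.

>>> play_rows:
  commands:
    - [[-1,-0.5,0,0,0,0,0],[-3,-1.5,0,0,0,0,0],[-5.5,-2.8,0,0,0,0,0],[-8,-4.1,0,0,0,0,0],[-10.5,-5.3,0,0,0,0,0],[-13,-6.6,0,0,0,0,0],[-15.5,-7.9,0,0,0,0,0],[-18,-9.1,0,0,0,0,0],[-20.5,-10.4,0,0,0,0,0],[-22.5,-11.4,0,0,0,0,0],[-23.5,-11.9,0,0,0,0,0],[-24,-12.2,0,0,0,0,0],[-24,-12.2,0,0,0,0,0],[-24,-12.2,0,0,0,0,0],[-24,-12.2,0,0,0,0,0]]

```text
clock: 6.43
tool_pos: [0.4829, 0.2212, 0.2144]
orientation: [180.0, -0.0, -53.9]
force: [-0.3, -0.4, -1.1]
opening: 0.0156
gripper_force: 30.0
```

```bash
python3 - <<'E'
from h import *
from plant import *
o=get_obs(); d=np.array([.483,.222,.1050])-o['tool_pos']
print(o['clock'],o['tool_pos'],o['orientation'],(rot(o['orientation']).T@d*100).round(2),np.round(o['joint_pos'],1))
s=snapshot('wrist');cv2.imwrite('pics/w3.png',s['frame'][:,:,::-1]);print(proj(s,[.483,.222,.006]),proj(s,np.array(o['tool_pos'])-[0,0,.0946]))
E
```

```text
6.4333 [0.482936   0.22119563 0.2143561 ] [ 1.79963782e+02 -5.98216423e-03 -5.38749001e+01] [-0.06 -0.06 10.94] [ 45.8   7.5 -18.4  -0.  -64.1  -9.7]
[276.60448862 181.31466617] [277.16053491 211.87960096]
```

View pics/w3.png

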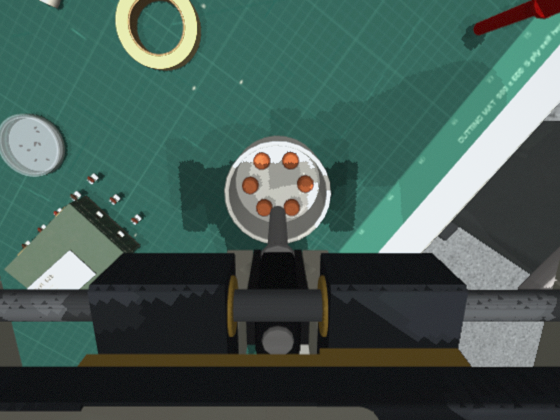

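The pot and its bead ring are centred at about (278,185), as predicted, with the rod above the middle. I go down.

>>> play_rows:
  commands:
    - [[-0.1,0,1,0,0,0,0],[-0.1,0,2.5,0,0,0,0],[-0.1,0,4,0,0,0,0],[-0.1,0,5.5,0,0,0,0],[-0.1,0,7,0,0,0,0],[-0.1,0,8.5,0,0,0,0],[-0.1,0,9.7,0,0,0,0],[-0.1,0,10.4,0,0,0,0],[-0.1,0,10.8,0,0,0,0],[-0.1,0,10.8,0,0,0,0],[-0.1,0,10.8,0,0,0,0]]

```text
clock: 7.4
tool_pos: [0.4827, 0.2228, 0.1068]
orientation: [-180.0, -0.0, -53.8]
force: [0.5, 0.7, -0.6]
opening: 0.0158
gripper_force: 30.0
```

```bash
python3 - <<'E'
from h import *
from plant import *
o=get_obs(); d=np.array([.483,.222,.1050])-o['tool_pos']
print(o['clock'],o['tool_pos'],o['orientation'],(rot(o['orientation']).T@d*100).round(2),o['force'])
a=np.radians(np.arange(18,361,18)); print(np.c_[2.8*np.cos(a),2.8*np.sin(a)].round(1).tolist())
E
```

```text
7.4 [0.48266177 0.22284594 0.10681895] [-1.79983230e+02 -8.80125295e-03 -5.38430604e+01] [0.09 0.02 0.18] [ 0.50205322  0.74752959 -0.64277866]
[[2.7, 0.9], [2.3, 1.6], [1.6, 2.3], [0.9, 2.7], [0.0, 2.8], [-0.9, 2.7], [-1.6, 2.3], [-2.3, 1.6], [-2.7, 0.9], [-2.8, 0.0], [-2.7, -0.9], [-2.3, -1.6], [-1.6, -2.3], [-0.9, -2.7], [-0.0, -2.8], [0.9, -2.7], [1.6, -2.3], [2.3, -1.6], [2.7, -0.9], [2.8, -0.0]]
```

>>> play_rows:
  commands:
    - [[0.7,0.2,0.1,0,0,0,0],[1.1,0.7,0.1,0,0,0,0],[1.0,1.3,0.1,0,0,0,0],[0.7,1.8,0.1,0,0,0,0],[0.1,2.2,0.1,0,0,0,0],[-0.6,2.3,0.1,0,0,0,0],[-1.4,2.1,0.1,0,0,0,0],[-2.1,1.6,0.1,0,0,0,0],[-2.6,0.9,0.1,0,0,0,0],[-2.7,0,0.1,0,0,0,0],[-2.6,-0.9,0.1,0,0,0,0],[-2.2,-1.6,0.1,0,0,0,0],[-1.5,-2.3,0.1,0,0,0,0],[-0.8,-2.7,0.1,0,0,0,0],[0.1,-2.8,0.1,0,0,0,0],[1.0,-2.7,0.1,0,0,0,0],[1.7,-2.3,0.1,0,0,0,0],[2.4,-1.6,0.1,0,0,0,0],[2.8,-0.9,0.1,0,0,0,0],[2.9,0,0.1,0,0,0,0]]

```text
clock: 9.07
tool_pos: [0.5004, 0.1991, 0.1057]
orientation: [-179.9, -0.0, -53.9]
force: [-0.6, 0.2, -0.8]
opening: 0.0159
gripper_force: 30.0
```

```bash
cat > beads.py <<'E'
from h import *
from plant import *
o=get_obs();print(o['clock'],o['tool_pos'],o['orientation'],o['force'],o['opening'])
s=snapshot('top');h=cv2.cvtColor(s['frame'],cv2.COLOR_RGB2HSV)
m=((h[...,0]<15)&(h[...,1]>120)&(h[...,2]>50)).astype(np.uint8); z=m*0; z[235:290,195:255]=m[235:290,195:255]
k,_,st,ce=cv2.connectedComponentsWithStats(z)
for i in range(1,k):
    if st[i,4]>6: p=plane(s,ce[i],.021); print(p.round(3),st[i,4],np.linalg.norm(p[:2]-[.483,.222]).round(3))
q=snapshot('scene')['frame'][260:350,210:310]
cv2.imwrite('pics/b%d.png'%(o['clock']*10),np.hstack([cv2.resize(x,(400,360),interpolation=cv2.INTER_CUBIC) for x in (s['frame'][218:308,175:275],q)])[:,:,::-1])
E
python3 beads.py; ls pics
```

```text
9.0667 [0.50038895 0.19912387 0.10570308] [-1.79906387e+02 -6.09655060e-03 -5.38767525e+01] [-0.58393368  0.17940749 -0.79643468] 0.01594142952615323
[0.458 0.248 0.021] 19 0.036
[0.446 0.217 0.021] 9 0.038
b90.png
both0.png
crop1.png
l.png
scene0.png
top0.png
w1.png
w2.png
w3.png
wrist0.png
```

The first turn went smoothly. I follow with two more full turns.

>>> play_rows:
  commands:
    - [[-0.1,0.9,0,0,0,0,0],[-0.5,1.6,0,0,0,0,0],[-1.2,2.3,0,0,0,0,0],[-1.9,2.7,0,0,0,0,0],[-2.8,2.8,0,0,0,0,0],[-3.7,2.7,0,0,0,0,0],[-4.4,2.3,0,0,0,0,0],[-5.1,1.6,0,0,0,0,0],[-5.5,0.9,0,0,0,0,0],[-5.6,0,0,0,0,0,0],[-5.5,-0.9,0,0,0,0,0],[-5.1,-1.6,0,0,0,0,0],[-4.4,-2.3,0,0,0,0,0],[-3.7,-2.7,0,0,0,0,0],[-2.8,-2.8,0,0,0,0,0],[-1.9,-2.7,0,0,0,0,0],[-1.2,-2.3,0,0,0,0,0],[-0.5,-1.6,0,0,0,0,0],[-0.1,-0.9,0,0,0,0,0],[0,0,0,0,0,0,0]]

```text
clock: 10.83
tool_pos: [0.5004, 0.1988, 0.1058]
orientation: [-179.9, -0.0, -53.9]
force: [-0.3, 0.4, 0.3]
opening: 0.0156
gripper_force: 30.0
```

>>> play_rows:
  commands:
    - [[-0.1,0.9,0,0,0,0,0],[-0.5,1.6,0,0,0,0,0],[-1.2,2.3,0,0,0,0,0],[-1.9,2.7,0,0,0,0,0],[-2.8,2.8,0,0,0,0,0],[-3.7,2.7,0,0,0,0,0],[-4.4,2.3,0,0,0,0,0],[-5.1,1.6,0,0,0,0,0],[-5.5,0.9,0,0,0,0,0],[-5.6,0,0,0,0,0,0],[-5.5,-0.9,0,0,0,0,0],[-5.1,-1.6,0,0,0,0,0],[-4.4,-2.3,0,0,0,0,0],[-3.7,-2.7,0,0,0,0,0],[-2.8,-2.8,0,0,0,0,0],[-1.9,-2.7,0,0,0,0,0],[-1.2,-2.3,0,0,0,0,0],[-0.5,-1.6,0,0,0,0,0],[-0.1,-0.9,0,0,0,0,0],[0,0,0,0,0,0,0]]

```text
clock: 12.5
tool_pos: [0.5002, 0.1991, 0.1054]
orientation: [-179.9, 0.0, -53.9]
force: [-2.1, 3.3, -1.3]
opening: 0.0162
gripper_force: 30.0
```

```bash
python3 beads.py; ls pics|grep ^b
```

```text
12.5 [0.50022176 0.19910085 0.10542279] [-1.79939415e+02  1.73659414e-02 -5.38978712e+01] [-2.07067644  3.31444855 -1.31348231] 0.016193852310679085
[0.452 0.239 0.021] 34 0.035
b125.png
b90.png
both0.png
```

View pics/b125.png

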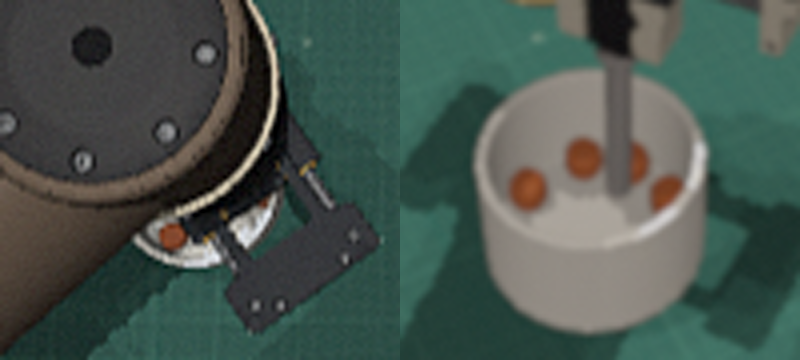

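The beads have moved and stay in the pot; the scene crop shows four of them, at (527,188), (583,158), (635,162) and (668,190). I check the displacements with the wrist camera.

```bash
cat > wb.py <<'E'
from h import *
from plant import *
o=get_obs();s=snapshot('wrist');h=cv2.cvtColor(s['frame'],cv2.COLOR_RGB2HSV)
m=((h[...,0]<14)&(h[...,1]>110)&(h[...,2]>50)).astype(np.uint8)
B0=np.array([[.51,.211],[.505,.239],[.487,.194],[.479,.25],[.46,.204],[.456,.233]])
k,_,st,ce=cv2.connectedComponentsWithStats(m)
for i in range(1,k):
    p=plane(s,ce[i],.018)[:2]
    if st[i,4]>20 and np.linalg.norm(p-[.483,.222])<.06: print(ce[i].round(),p.round(3),st[i,4],'r',np.linalg.norm(p-[.483,.222]).round(3),'nearest start',np.linalg.norm(B0-p,axis=1).min().round(3))
print(o['joint_pos'])
E
python3 wb.py
```

```text
[277. 213.] [0.5   0.198] 101 r 0.029 nearest start 0.014
[251. 220.] [0.512 0.213] 174 r 0.031 nearest start 0.003
[308. 222.] [0.477 0.191] 201 r 0.032 nearest start 0.01
[231. 244.] [0.514 0.238] 284 r 0.034 nearest start 0.009
[ 4.26232197e+01  1.41203143e+01 -2.59394458e+01 -1.97207384e-02
 -4.99090154e+01 -6.49798821e+00]
```

>>> play_rows:
  commands:
    - [[-0.1,0.9,0,0,0,0,0],[-0.5,1.6,0,0,0,0,0],[-1.2,2.3,0,0,0,0,0],[-1.9,2.7,0,0,0,0,0],[-2.8,2.8,0,0,0,0,0],[-3.7,2.7,0,0,0,0,0],[-4.4,2.3,0,0,0,0,0],[-5.1,1.6,0,0,0,0,0],[-5.5,0.9,0,0,0,0,0],[-5.6,0,0,0,0,0,0],[-5.6,0,0,0,0,0,0]]

```text
clock: 13.57
tool_pos: [0.4681, 0.246, 0.1055]
orientation: [-180.0, -0.1, -53.8]
force: [3.6, -2.9, 0.3]
opening: 0.016
gripper_force: 30.0
```

```bash
python3 wb.py; python3 beads.py
```

```text
[282. 128.] [0.502 0.194] 449 r 0.034 nearest start 0.015
[251. 137.] [0.515 0.211] 461 r 0.034 nearest start 0.005
[323. 151.] [0.47 0.19] 468 r 0.035 nearest start 0.017
[232. 175.] [0.511 0.241] 452 r 0.034 nearest start 0.006
[255. 216.] [0.481 0.257] 487 r 0.035 nearest start 0.007
[ 49.05461955  13.42034331 -27.02558226   0.10654579 -49.57188706
 -12.87979849]
13.6167 [0.46755712 0.24555051 0.10533307] [ 1.79998359e+02 -5.47905585e-02 -5.37928057e+01] [ 3.24832962 -3.80980152  0.18007654] 0.016219123649101826
[0.517 0.211 0.021] 37 0.035
[0.514 0.239 0.021] 21 0.035
[0.503 0.194 0.021] 34 0.035
[0.471 0.19  0.021] 31 0.035
```

```bash
python3 - <<'E'
from h import *
from plant import *
o=get_obs();p=np.array(o['tool_pos'])
s=snapshot('scene');w=snapshot('wrist')
for z in (.006,.01,.02,.03,.04): print(z,proj(s,[p[0],p[1],z]).round(1),proj(w,[p[0],p[1],z]).round(1), '12.5:',proj(s,[.5002,.1991,z]).round(1))
a=cv2.resize(s['frame'][245:345,210:310],(400,400),interpolation=cv2.INTER_CUBIC)
b=cv2.resize(w['frame'][90:250,200:360],(400,400),interpolation=cv2.INTER_CUBIC)
cv2.imwrite('pics/c1.png',np.hstack([a,b])[:,:,::-1])
E
```

```text
0.006 [250.7 327.9] [276.7 210.1] 12.5: [265.6 304.7]
0.01 [250.6 326.5] [276.7 211.7] 12.5: [265.6 303.3]
0.02 [250.3 323. ] [276.7 215.7] 12.5: [265.4 299.8]
0.03 [250.1 319.5] [276.7 220. ] 12.5: [265.3 296.3]
0.04 [249.8 315.9] [276.7 224.6] 12.5: [265.1 292.7]
```

View pics/c1.png

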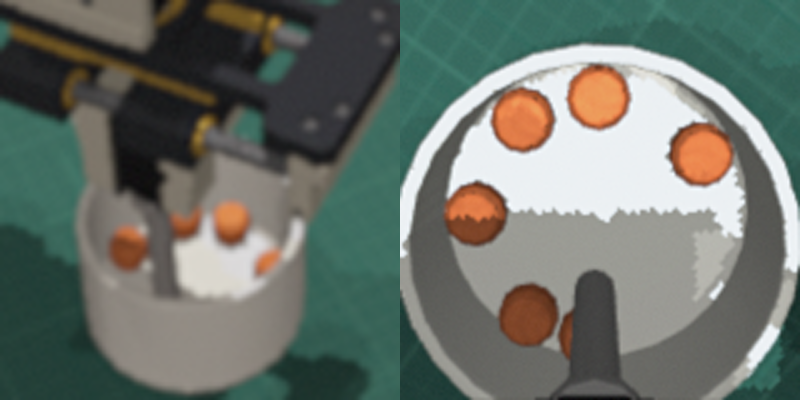

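The crop shows all six beads in the pot. The rod pushes a train of them: (575,335) hidden behind it, (528,315), (475,213), (523,120), (598,98) and (700,155). More than three turns are done, so I return to the pot's centre and lift.

>>> play_rows:
  commands:
    - [[0.8,0,0,0,0,0,0],[1.6,0,0,0,0,0,0],[2.4,0,0,0,0,0,0],[2.8,0,0,0,0,0,0],[2.8,0,0,0,0,0,0],[2.8,0,-1,0,0,0,0],[2.8,0,-2.5,0,0,0,0],[2.8,0,-4,0,0,0,0],[2.8,0,-6,0,0,0,0],[2.8,0,-8,0,0,0,0],[2.8,0,-10,0,0,0,0],[2.8,0,-12,0,0,0,0],[2.8,0,-14,0,0,0,0],[2.8,0,-16,0,0,0,0],[2.8,0,-18,0,0,0,0],[2.8,0,-19.5,0,0,0,0],[2.8,0,-20,0,0,0,0],[2.8,0,-20,0,0,0,0],[2.8,0,-20,0,0,0,0]]

```text
clock: 15.4
tool_pos: [0.4825, 0.2221, 0.3052]
orientation: [180.0, 0.0, -53.8]
force: [-0.2, 0.3, -1.6]
opening: 0.0161
gripper_force: 30.0
```

>>> play_rows:
  commands:
    - [[0,0,0,-3,0,0,0],[0,0,0,-8,0,0,0],[0,0,0,-13,0,0,0],[0,0,0,-18,0,0,0],[0,0,0,-23,0,0,0],[0,0,0,-28,0,0,0],[0,0,0,-30,0,0,0],[0,0,0,-30,0,0,0]]

```text
clock: 16.07
tool_pos: [0.4829, 0.2225, 0.3013]
orientation: [149.5, -0.0, -53.9]
force: [-0.6, -0.7, -0.9]
opening: 0.016
gripper_force: 30.0
```

```bash
python3 wb.py; python3 beads.py
```

```text
[151. 146.] [0.502 0.196] 148 r 0.033 nearest start 0.015
[134. 153.] [0.513 0.213] 107 r 0.032 nearest start 0.004
[178. 156.] [0.47 0.19] 169 r 0.034 nearest start 0.017
[123. 176.] [0.51  0.241] 148 r 0.033 nearest start 0.006
[146. 202.] [0.474 0.255] 356 r 0.035 nearest start 0.007
[  43.15249724   24.27374744   10.76500271   -3.71275131 -106.81472993
   -7.11733228]
16.1167 [0.48301112 0.22237937 0.30245103] [ 1.49715322e+02 -8.28381994e-03 -5.38506654e+01] [ 0.38611121  0.24007811 -0.82832644] 0.016029723655401288
[0.517 0.21  0.021] 32 0.036
[0.503 0.193 0.021] 34 0.035
[0.471 0.19  0.021] 31 0.035
```

All six beads are in the pot; two of them merge in the mask. I continue the lean to about 55°.

>>> play_rows:
  commands:
    - [[0,0,0,-4,0,0,0],[0,0,0,-8,0,0,0],[0,0,0,-12,0,0,0],[0,0,0,-16,0,0,0],[0,0,0,-20,0,0,0],[0,0,0,-23,0,0,0],[0,0,0,-25,0,0,0],[0,0,0,-25,0,0,0],[0,0,0,-25,0,0,0],[0,0,0,-25,0,0,0],[0,0,0,-25,0,0,0],[0,0,0,-25,0,0,0],[0,0,0,-25,0,0,0],[0,0,0,-25,0,0,0],[0,0,0,-25,0,0,0]]

```text
clock: 17.47
tool_pos: [0.4829, 0.2221, 0.3058]
orientation: [125.0, 0.0, -53.8]
force: [-1.0, -0.3, -1.4]
opening: 0.0155
gripper_force: 30.0
```

```bash
python3 - <<'E'
from h import *
from plant import *
o=get_obs();p=np.array(o['tool_pos']);z=rot(o['orientation'])[:,2]
tip=p+z*.0946;top=p-z*.056;print(o['clock'],p,o['orientation'],np.abs(o['qvel']).max(),'tip',tip,'top',top,o['gripper_force'])
s=snapshot('scene');u,v=map(int,proj(s,tip));print(u,v,proj(s,top))
x0,y0=max(0,u-130),max(0,v-150);cv2.imwrite('pics/f.png',cv2.resize(s['frame'][y0:y0+260,x0:x0+260],(580,580))[:,:,::-1]);print(x0,y0)
E
```

```text
17.4667 [0.48292601 0.22205459 0.305825  ] [ 1.25041422e+02  7.11503855e-03 -5.38350848e+01] 0.42505637302941274 tip [0.42039291 0.17635441 0.25150866] top [0.51994349 0.24910755 0.33797843] 30.000091195106506
300 226 [219.84047038 153.83663959]
170 76
```

View pics/f.png

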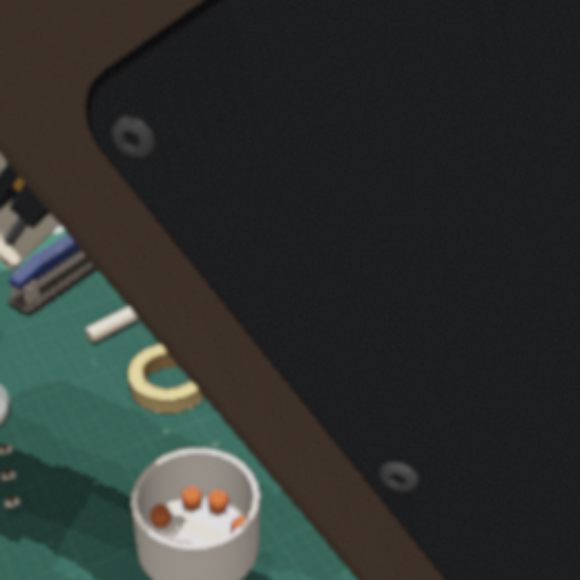

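The arm hides the rod in this crop. The pot is undisturbed, with beads at (160,515), (190,497), (218,500) and (238,522). The gripper opening is 15.5 mm and the grip 30 N, so the rod is still held, leaning 55° with its tip at about 25 cm.

```bash
python3 -c "
from plant import *
print(close_job())"
```

```text
the job is handed in; nothing more can be done
None
```

I handed the job in at about 17.5 s with the rod still gripped, leaning about 55° with its end about 25 cm above the desk, after roughly 3.5 stirring turns; all six beads were in the pot at the last count, but I inferred each bead's 12 mm shift from the rod sweeping them round rather than measuring it, and no verdict came back.

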